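# Boat throttle control: travel check to full ahead

## Robot

A 7-joint arm with a two-finger parallel gripper is mounted at the origin on the work surface. World frame = base frame: x ahead of the robot, y to its left, z up, the work surface at z = 0. Lengths are in m, angles in rad, forces in N, time in s.
With the tool pointing down it reaches from about 0.4 to 0.9 m from the base axis. Payload 5.5 kg.
Tool frame: the origin (TCP) lies at the very end of the fingers, on their centre line; the grasp point (between the pads) lies 19 mm behind it; z points along the fingers, y is the direction in which the jaws open and shut (so a half turn about z gives the same grasp; the last joint's range is limited). The gripper opens to 85 mm and grips with 20 to 120 N. Pads are 22 mm wide; open, the fingers measure 114 mm over their backs; the gripper's body (76 mm by 85 mm) begins 54 mm behind the grasp point. The pads swing forward as they close: fully open they stand 13 mm farther back than shut.
Start: joints at [0.263, 0.501, -0.427, 1.55, 0.221, 1.138, -0.21], TCP at [0.65, 0, 0.231] pointing down, gripper open.
Joint ranges: [-2.88, 2.88], [-0.31, 2.03], [-1.54, 1.56], [0.2, 2.42], [-1.41, 4.55], [0.19, 2.02], [-2.57, 2.57]. Speed limits (rad/s): [2.57, 2.57, 3.14, 3.14, 3.14, 3.14, 3.14].

## Interface

Orientations are given as a unit quaternion [x, y, z, w].
In Python, from plant import robot gives the robot as it stands.
- The arm moves only by the tool send_rows, never from a script. Its argument "moves" is one flat list of numbers, 7 for each row, row after row: the turn, a rotation vector about the tool's x, y, z in rad, then the shift along the tool's x, y, z in mm, then the opening, from -1 (shut) to 1 (fully open). A call has exactly 10 rows; each row shifts and turns the commanded pose from where the row before left it, along the tool's axes as they then stand; what a row does not reach is not made up. A row lasts 1/8 s, in which the tool goes at most 62.5 mm and 10.7 degrees, less where a joint would pass 70% of its speed; a pose out of reach is approached as far as the arm can. A call with a gripper value outside its range is refused whole. The fingers move at their own pace and stop on an object; "newtons" is the grip in N (left out, the last holds). Time passes only in rows, so rows that do not move let the fingers close, or fill a call up. It gives the time, the measured TCP pose, the force and the opening at its end, in the units of the state.
- robot.sense(): the state, without advancing time (a new reading comes with each control period).
- robot.camera(name): name is "scene" or "side" or "wrist"; returns a dict with "frame" (400x640x3 uint8, red, green, blue), "mtx" (3x3 intrinsics, pixels), "distortion" ([k1, k2, p1, p2, k3] as OpenCV has them; the pictures are not rectified), "R" (3x3) and "t" (3): a world point X has camera coordinates R X + t. Camera axes: x right, y down, z forward; pixel columns grow to the right and rows downward; lengths in m; the calibration is good to about 2 mm. A picture is of the moment at which its call begins. There is no depth.
- robot.finish_job(): hands the job in, once; it reports no verdict.
Trained networks look in a picture, given as the dict that the camera call returned (one of the last four; its "shot" number tells which), for a name from the list of things; names that differ only in an ending like _2 or _b are one class to them, and where a whole thing is asked for, a point or a joint stands for the part that bears it (a point fixed in the world has none). Each returns a list of dicts, best first, with "p" (0 to 1); they miss things now and then, are a little off and sometimes report something else, mostly with a low value. They report only what shows in the picture. A call takes as long as a camera call.
- robot.search_frame(picture, label): "rect" ([centre column, centre row, width, height] in pixels, round what is visible of it).
The state is a dict: "time_s": time; "qpos": joint angles; "joint_velocities": joint speeds; "tau": joint torques, N m; "eef_pos": TCP position; "tool_rot": TCP orientation; "contact_force": force on the tool from outside, world axes, zero at the start; "moment": the same for the moment, N m; "width": opening from 0.0 (shut) to 1.0 (fully open).
Only numpy, scipy, OpenCV 4.12 (cv2) and the standard library are available. Lean on these libraries where they do the work, as an engineer would, in place of code of your own. Each camera call takes 0.05 s, during which the arm holds its last target.

## Task

A boat's throttle control stands on the bench with its lever upright in neutral. Without gripping it, push the lever ahead, away from the robot, with your fingers until it clicks into the first notch (ahead gear), let it rest there for a full second, then push it on past that notch all the way to the full-throttle stop and leave it there. Do not pull it astern or force it, and leave the things around it where they are.

Things in the scene. Friction and masses are not known exactly. Their poses are not given: they have to be found in the camera images.
- control: Boat throttle control on a red sheet-steel bench stand, fixed to the bench. Origin: centre of the stand's underside, on the bench; z up, +x is AHEAD (the way to push the lever), +y left of someone facing ahead. Stand 200 mm long (x), 170 mm wide (foot flanges out to y = +/-120 mm), top plate at 90 mm; on it a grey rounded housing on a black flange, x = +/-75, y = +/-58 mm, up to 175 mm high.
- lever_pivot (a point): Centre of the lever's pivot axis, which runs along the control's y axis at x = 0, z = 120 mm. Fixed to the housing. The hub (38 mm radius) and the aluminium lever arm (26 to 34 mm wide in x) are on the left, y = 36 to 55 mm.
- lever (a joint): Lever angle, rad: 0 = upright, neutral (start, +/-0.03); positive = ahead, negative = astern. Sprung notches at 0 and 0.5 (ahead gear); solid full-throttle stop at 1.15. Push at the grip: up to 11 N out of neutral until 0.25; past 0.30 it snaps on and rests at 0.45 to 0.52; up to 10 N again from 0.52 until 0.70; past 0.75 it snaps on to 0.9; then 2 N to the stop. It stays where left.
- lever_grip (a point): Centre of the grip on the arm's upper end: black round bar, 34 mm diameter, 106 mm long, along the control's y axis (y = +/-53 mm), 150 mm from the pivot axis: at angle q it stands at x = 150 sin q, z = 120 + 150 cos q mm in the control's frame. Its frame turns with the lever: z out along the arm, x the way it moves ahead. Nothing stands above it or, at its height, within 100 mm.
- spray_can: Loose bystander: blue and white spray can with a red cap, 52 mm in diameter, 165 mm high, standing upright; origin at the centre of its underside. About 0.2 m to the left or right of the control.
- grease_jar: Loose bystander: white jar with a yellow lid, 68 mm in diameter, 75 mm high, standing upright; origin at the centre of its underside. On the other side of the control.
- spanner: Loose bystander: steel spanner 170 mm long, lying flat ahead of the control, to the left or right.
- multimeter: Loose bystander: orange and black multimeter, 82 x 170 x 45 mm high, lying face up ahead of the control, beside the spanner; origin at the centre of its underside.

How it is judged:
By the outcome, as a careful person would: the job done as asked, in the order asked, and still so for the second after the job is handed in, with the robot touching nothing.
It also fails if it takes over 42 s, if anything falls off the work surface, if the arm or the gripper's body presses on something with over 40 N, if the wrist force passes 120 N, or if a joint passes its speed limit or range.

## Working session

There is one attempt and no reset: what is moved stays moved. The work goes in short steps, Python scripts to look and compute and a tool call to move; the robot and the scene stay as the last step left them, time stands still between calls to the robot, and variables do not carry over. Pictures are saved under pics/ and viewed, and the job is handed in when it is done.

Besides the shell and the picture viewer there is one more tool, called after ">>>" as name(argument=value, ...) on one line, values as JSON. send_rows: Moves the arm, as the interface text tells. Its arguments: {"type":"object","properties":{"moves":{"type":"array","items":{"type":"number"}},"newtons":{"type":"number"}},"required":["moves"]}

```bash
ls; mkdir -p pics
cat > h.py <<'E'
from plant import robot
import cv2, numpy as np
def shot(n,fn):
    c=robot.camera(n); cv2.imwrite('pics/'+fn,cv2.cvtColor(c['frame'],cv2.COLOR_RGB2BGR)); return c
def ray(c,uv):
    p=cv2.undistortPoints(np.array([[uv]],float),np.array(c['mtx']),np.array(c['distortion'])).ravel()
    R=np.array(c['R']);t=np.array(c['t']); o=-R.T@t; d=R.T@np.array([p[0],p[1],1]); return o,d/np.linalg.norm(d)
def atz(c,uv,z):
    o,d=ray(c,uv); return o+d*(z-o[2])/d[2]
def tri(a,ua,b,ub):
    o1,d1=ray(a,ua);o2,d2=ray(b,ub)
    s=np.linalg.lstsq(np.stack([d1,-d2],1),o2-o1,rcond=None)[0]
    p,q=o1+s[0]*d1,o2+s[1]*d2; return (p+q)/2,np.linalg.norm(p-q)
def proj(c,X):
    R=np.array(c['R']);return cv2.projectPoints(np.array(X,float).reshape(-1,3),cv2.Rodrigues(R)[0],np.array(c['t'],float),np.array(c['mtx']),np.array(c['distortion']))[0].reshape(-1,2)
E
python3 - <<'E'
from h import *
import pickle
C={n:shot(n,n+'0.png') for n in('scene','side')}
pickle.dump(C,open('c0.pkl','wb'))
for n in C:
    for l in ('control','lever_grip','spray_can','grease_jar','spanner','multimeter'):
        r=robot.search_frame(C[n],l); print(n,l,[(x['p'],np.round(x['rect'])) for x in r[:2]])
    print(n,-np.array(C[n]['R']).T@C[n]['t'])
print(robot.sense())
E
```

```text
pics
scene control [(0.69, array([338., 201.,  88., 143.]))]
scene lever_grip [(0.78, array([340., 175.,  33.,  89.]))]
scene spray_can [(0.86, array([334., 277.,  23.,  58.]))]
scene grease_jar []
scene spanner [(0.75, array([249., 278.,  74.,  16.])), (0.71, array([337., 201.,  92., 146.]))]
scene multimeter [(0.59, array([244., 214.,  42.,  52.]))]
scene [0.91533423 0.61138382 0.68774315]
side control [(0.71, array([339., 219.,  93., 124.]))]
side lever_grip [(0.95, array([342., 195.,  36.,  78.]))]
side spray_can [(0.68, array([284., 269.,  23.,  45.]))]
side grease_jar [(0.8, array([369., 190.,  17.,  29.]))]
side spanner [(0.65, array([257., 231.,  34.,  33.])), (0.62, array([368., 191.,  19.,  27.]))]
side multimeter [(0.63, array([289., 180.,  33.,  40.]))]
side [0.46210997 0.71371934 0.92702717]
{'time_s': 0.7, 'qpos': array([ 0.2632299 ,  0.50082842, -0.42699308,  1.55036655,  0.22077339,
        1.13826433, -0.21032145]), 'joint_velocities': array([-0.00010624, -0.00298265,  0.00155451,  0.00026359,  0.00121042,
        0.00013475,  0.0002078 ]), 'tau': array([-1.16185958e-03, -5.69184959e+01, -5.80860570e+00, -2.81276590e+01,
        1.30153677e-02,  1.77186208e-03,  3.71109172e-05]), 'eef_pos': array([6.50037145e-01, 2.18902439e-05, 2.31367916e-01]), 'tool_rot': array([7.07123108e-01, 7.07090450e-01, 6.91867006e-05, 3.46538530e-05]), 'contact_force': array([-0.53424036, -0.00858885, -0.6420824 ]), 'moment': array([ 0.00927269, -0.00940282,  0.03158801]), 'width': 0.9981058330266955}
```

View pics/scene0.png

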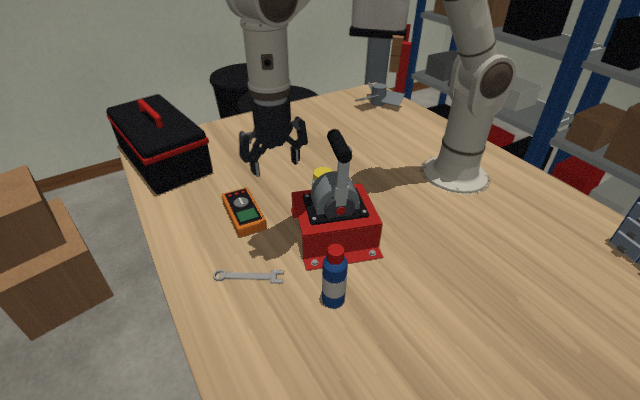

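View pics/side0.png

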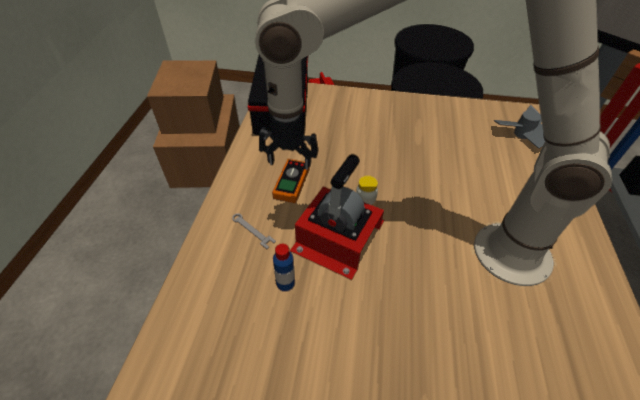

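Scene view: control around (338,210), grip from (333,135) to (347,158), can at (334,280), meter and spanner to the left (ahead). In the side view the grip runs (335,185)–(355,158), and the jar is behind the control. I'll zoom in to get corners.

Run:
```python
import cv2
a=cv2.imread('pics/scene0.png')[120:270,280:400];cv2.imwrite('pics/sc_z.png',cv2.resize(a,None,fx=4,fy=4,interpolation=cv2.INTER_CUBIC)[:600])
a=cv2.imread('pics/side0.png')[145:280,280:400];cv2.imwrite('pics/sd_z.png',cv2.resize(a,None,fx=4,fy=4,interpolation=cv2.INTER_CUBIC))
```

```text
(no output)
```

View pics/sc_z.png

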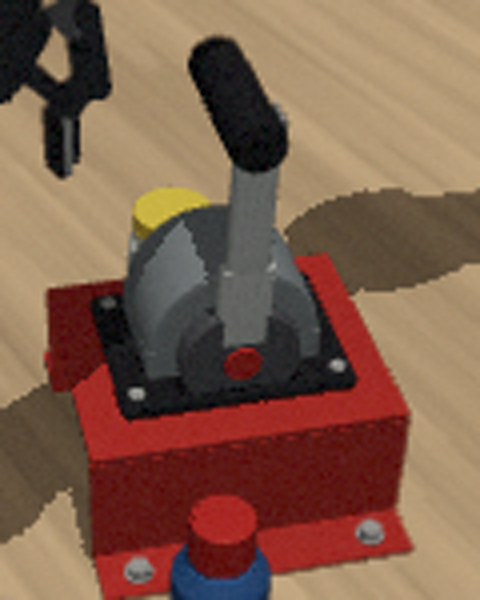

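View pics/sd_z.png

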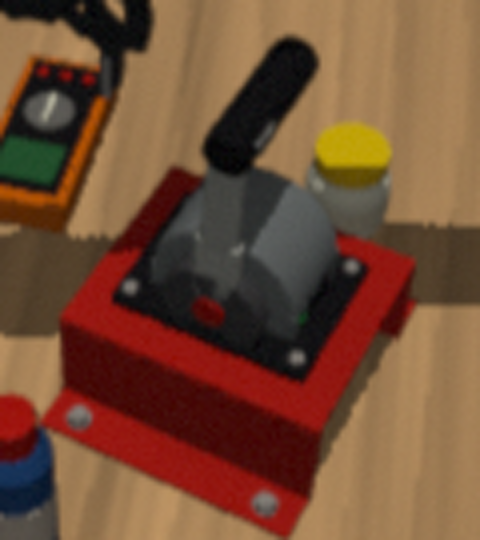

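```bash
cat > fit.py <<'E'
from h import *
import pickle
from scipy.optimize import least_squares
C=pickle.load(open('c0.pkl','rb'))
L=[('scene',(92,460),(.1,.085,.09)),('scene',(408,413),(-.1,.085,.09)),('scene',(328,255),(-.1,-.085,.09)),('scene',(48,290),(.1,-.085,.09)),('scene',(413,549),(-.1,.12,0)),
('side',(62,318),(.1,.085,.09)),('side',(322,430),(-.1,.085,.09)),('side',(413,262),(-.1,-.085,.09)),('side',(178,168),(.1,-.085,.09)),('side',(45,425),(.1,.12,0)),('side',(288,537),(-.1,.12,0)),
('scene',(242,363),(0,.055,.12)),('side',(209,312),(0,.055,.12))]
off={'scene':(280,120),'side':(280,145)}
def W(p,X):
    c,s=np.cos(p[2]),np.sin(p[2]);return np.array([p[0]+c*X[0]-s*X[1],p[1]+s*X[0]+c*X[1],X[2]])
def px(n,uv): return np.array(off[n])+(np.array(uv)-1.5)/4
def f(p): return np.concatenate([proj(C[n],W(p,X))[0]-px(n,uv) for n,uv,X in L])
r=least_squares(f,[.6,.1,0],loss='soft_l1');print(r.x,np.round(r.fun.reshape(-1,2),1).tolist())
p=r.x
for nm,a,b in(('gripL',(262,148),(230,148)),('gripR',(212,60),(296,58))):
    X,e=tri(C['scene'],px('scene',a),C['side'],px('side',b));c,s=np.cos(p[2]),np.sin(p[2])
    d=X-[p[0],p[1],0];print(nm,X,e,'local',c*d[0]+s*d[1],-s*d[0]+c*d[1],X[2])
g=lambda q:W(p,(.15*np.sin(q),0,.12+.15*np.cos(q)))
for q in(0,.5,1.15):print(q,g(q))
for l,n,uv,z in(('can','scene',(334,253),.16),('can','side',(282.5,250),.165),('jar','side',(368,183),.075),('mm','side',(290,180),.045),('sp','side',(254,231),.005)):
    print(l,atz(C[n],uv,z))
E
python3 fit.py
```

```text
[ 0.50353846  0.0217383  -0.33202293] [[0.0, -0.3], [1.2, -0.6], [0.2, -1.1], [-0.3, -0.8], [0.5, 0.6], [-0.7, -0.8], [-0.2, -0.1], [1.1, -1.1], [-1.3, -1.6], [-1.5, -0.1], [0.0, 1.0], [0.8, 0.4], [-0.3, 0.1]]
gripL [0.51440628 0.06643724 0.26888142] 0.0041276010511584445 local -0.004295621362199877 0.04580013704802483 0.2688814172544626
gripR [ 0.48404174 -0.02687613  0.26758736] 0.0021102440076066556 local -0.002585739365671514 -0.05231442523684136 0.26758736208538264
0 [0.50353846 0.0217383  0.27      ]
0.5 [ 0.57152471 -0.00170245  0.25163738]
1.15 [ 0.63297545 -0.02288985  0.18127312]
can [0.63274124 0.21081168 0.16      ]
can [0.6228098  0.21195686 0.165     ]
jar [ 0.43453464 -0.13849113  0.075     ]
mm [ 0.68498256 -0.1385559   0.045     ]
sp [0.75656956 0.05364615 0.005     ]
```

Fit is consistent: residuals are about 1 px, and the measured grip ends sit at z = 0.268 with y = +46 and −52 mm in the control frame, against 0.27 and ±53 expected. Control is at (0.5035, 0.0217), yaw −0.332. Plan: shut the fingers, go over the grip, turn so tool −x points ahead, then drop in behind the grip.

>>> send_rows(moves=[0, 0, 0, 0, 0, -32, -1, 0, 0, 0, 0, 0, -32, -1, 0, 0, 0, 0, 0, -32, -1, 0, 0, 0, 0, 0, -32, -1, 0, 0, -0.15, 0, 0, 0, -1, 0, 0, -0.15, 0, 0, 0, -1, 0, 0, -0.15, 0, 0, 0, -1, 0, 0, -0.15, 0, 0, 0, -1, 0, 0, -0.15, 0, 0, 0, -1, 0, 0, -0.15, 0, 0, 0, -1], newtons=60)

```text
time_s: 1.95
eef_pos: [0.65, 0.0, 0.3593]
tool_rot: [0.327, 0.945, -0.0, 0.0]
contact_force: [-0.7, 0.0, -0.1]
width: 0.001
```

>>> send_rows(moves=[0, 0, -0.113, 0, 0, 0, -1, 0, 0, -0.113, 0, 0, 0, -1, 0, 0, -0.113, 0, 0, 0, -1, 0, 0, 0, 30, -3, 0, -1, 0, 0, 0, 30, -3, 0, -1, 0, 0, 0, 30, -3, 0, -1, 0, 0, 0, 30, -3, 0, -1, 0, 0, 0, 30, -3, 0, -1, 0, 0, 0, 30, -3, 0, -1, 0, 0, 0, 30, -3, 0, -1])

```text
time_s: 3.2
eef_pos: [0.4436, 0.0489, 0.3594]
tool_rot: [0.165, 0.986, -0.0, 0.0]
contact_force: [-0.0, 0.1, 0.0]
width: 0.006
```

```bash
cat > st.py <<'E'
from h import *
from scipy.spatial.transform import Rotation as R
p=[.5035,.0217,-.332];c,s=np.cos(p[2]),np.sin(p[2])
S=robot.sense();d=S['eef_pos']-[p[0],p[1],0];f=S['contact_force']
print('t',S['time_s'],'local mm',np.round(1000*np.array([c*d[0]+s*d[1],-s*d[0]+c*d[1],d[2]]),1),'F local',np.round([c*f[0]+s*f[1],-s*f[0]+c*f[1],f[2]],1),'w',round(S['width'],3))
M=R.from_quat(S['tool_rot']).as_matrix();A=np.array([[c,s,0],[-s,c,0],[0,0,1]]);print(np.round(A@M,3).tolist(),np.round(S['qpos'],2))
E
python3 st.py; python3 -c "
from h import *
shot('scene','s1.png')"
```

```text
t 3.2 local mm [-65.5   6.2 359.4] F local [-0.1  0.1  0. ] w 0.006
[[-1.0, -0.0, 0.0], [-0.0, 1.0, -0.0], [-0.0, -0.0, -1.0]] [ 0.58  0.01 -0.75  1.85  0.01  1.28  1.07]
```

View pics/s1.png

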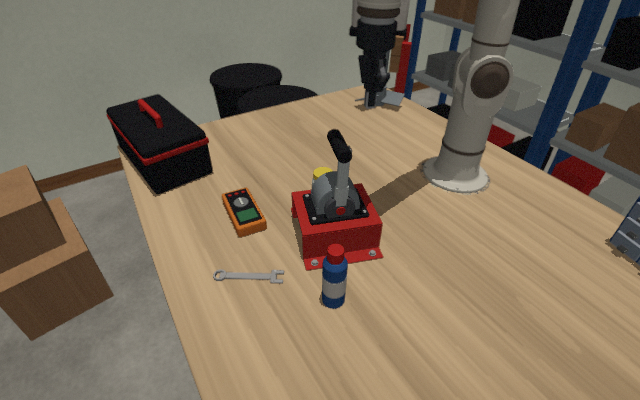

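The picture shows the shut gripper at (375,90), upright and behind the grip, with the scene unchanged. Next I descend and approach.

>>> send_rows(moves=[0, 0, 0, 0, 0, 26, -1, 0, 0, 0, 0, 0, 26, -1, 0, 0, 0, 0, 0, 26, -1, 0, 0, 0, 0, 0, 26, -1, 0, 0, 0, -5, 0, 0, -1, 0, 0, 0, -5, 0, 0, -1, 0, 0, 0, -5, 0, 0, -1, 0, 0, 0, -5, 0, 0, -1, 0, 0, 0, -5, 0, 0, -1, 0, 0, 0, 0, 0, 0, -1])

```text
time_s: 4.5
eef_pos: [0.4686, 0.0403, 0.2554]
tool_rot: [0.165, 0.986, 0.0, 0.0]
contact_force: [-0.3, -0.0, -0.8]
width: 0.004
```

```bash
python3 st.py; python3 -c "
from h import *
shot('scene','s2.png')
a=cv2.imread('pics/s2.png')[60:260,260:460];cv2.imwrite('pics/s2z.png',cv2.resize(a,None,fx=3,fy=3))"
```

```text
t 4.5 local mm [-39.    6.2 255.4] F local [-0.2 -0.1 -0.8] w 0.004
[[-1.0, 0.0, 0.0], [0.0, 1.0, 0.0], [-0.0, 0.0, -1.0]] [ 0.54  0.18 -0.75  1.95  0.14  1.06  0.97]
```

View pics/s2z.png

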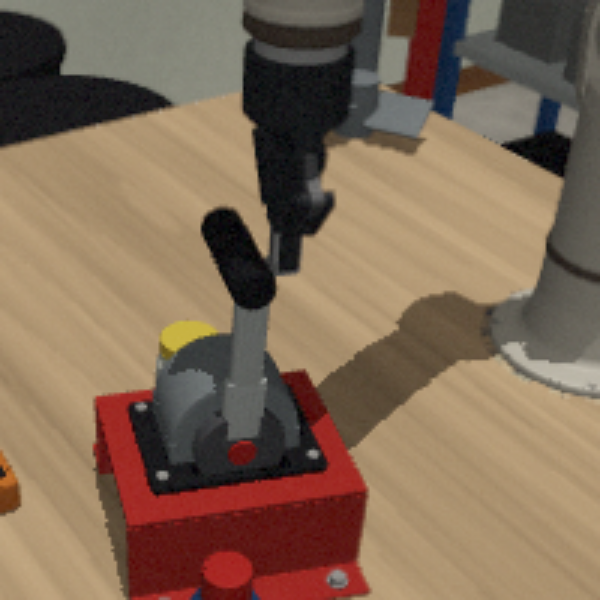

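The finger tips stand just behind the grip, at (285,265) in the zoom, with no contact yet. Now I push slowly.

>>> send_rows(moves=[0, 0, 0, -3, 0, 0, -1, 0, 0, 0, -3, 0, 0, -1, 0, 0, 0, -3, 0, 0, -1, 0, 0, 0, -3, 0, 0, -1, 0, 0, 0, -3, 0, 0, -1, 0, 0, 0, -3, 0, 0, -1, 0, 0, 0, -3, 0, 0, -1, 0, 0, 0, -3, 0, 0, -1, 0, 0, 0, -3, 0, 0, -1, 0, 0, 0, -3, 0, 0.5, -1])

```text
time_s: 5.8
eef_pos: [0.494, 0.0318, 0.2546]
tool_rot: [0.165, 0.986, -0.0, -0.003]
contact_force: [-14.4, 3.9, 11.4]
width: -0.001
```

```bash
python3 st.py
```

```text
t 5.8 local mm [-12.3   6.4 254.6] F local [-14.9  -1.   11.4] w -0.001
[[-1.0, -0.001, -0.006], [-0.001, 1.0, -0.002], [0.006, -0.002, -1.0]] [ 0.53  0.24 -0.74  1.89  0.18  1.08  0.96]
```

>>> send_rows(moves=[0, 0, 0, -3, 0, -1, -1, 0, 0, 0, -3, 0, -1, -1, 0, 0, 0, -3, 0, 0, -1, 0, 0, 0, -3, 0, 0, -1, 0, 0, 0, -3, 0, 0, -1, 0, 0, 0, -3, 0, 0, -1, 0, 0, 0, -2, 0, 0, -1, 0, 0, 0, -2, 0, 0, -1, 0, 0, 0, -1, 0, 0, -1, 0, 0, 0, 0, 0, 0, -1])

```text
time_s: 7.05
eef_pos: [0.5196, 0.0228, 0.2575]
tool_rot: [0.165, 0.986, 0.0, 0.001]
contact_force: [0.1, 0.6, -0.3]
width: -0.0
```

```bash
python3 st.py; python3 -c "
from h import *
shot('scene','s3.png')
a=cv2.imread('pics/s3.png')[60:260,260:460];cv2.imwrite('pics/s3z.png',cv2.resize(a,None,fx=3,fy=3))"
```

```text
t 7.05 local mm [ 14.9   6.3 257.5] F local [-0.1  0.6 -0.3] w -0.0
[[-1.0, 0.0, 0.002], [0.0, 1.0, 0.001], [-0.002, 0.001, -1.0]] [ 0.52  0.28 -0.72  1.84  0.21  1.1   0.96]
```

View pics/s3z.png

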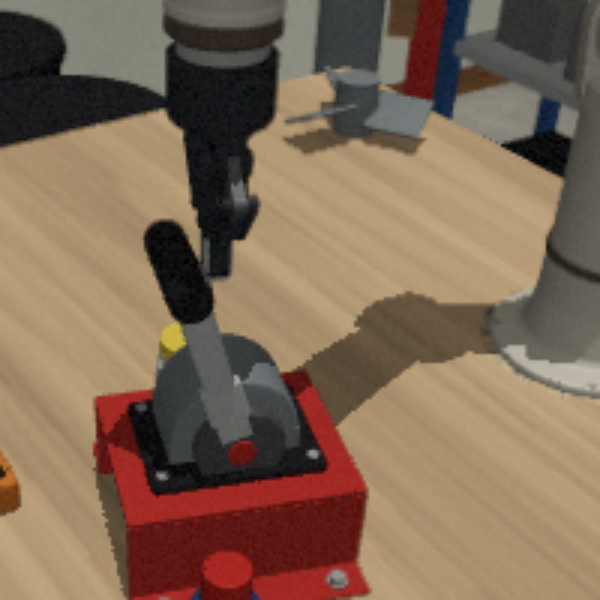

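The lever has snapped ahead and stands clear of the finger (force is zero). I'll measure its angle while letting it rest for 1.25 s.

>>> send_rows(moves=[0, 0, 0, 0, 0, 0, -1, 0, 0, 0, 0, 0, 0, -1, 0, 0, 0, 0, 0, 0, -1, 0, 0, 0, 0, 0, 0, -1, 0, 0, 0, 0, 0, 0, -1, 0, 0, 0, 0, 0, 0, -1, 0, 0, 0, 0, 0, 0, -1, 0, 0, 0, 0, 0, 0, -1, 0, 0, 0, 0, 0, 0, -1, 0, 0, 0, 0, 0, 0, -1])

```text
time_s: 8.35
eef_pos: [0.5184, 0.0232, 0.2568]
tool_rot: [0.165, 0.986, 0.0, 0.0]
contact_force: [-0.4, -0.8, 0.2]
width: 0.001
```

```bash
python3 st.py
cat > ov.py <<'E'
from h import *
import sys
p=[.5035,.0217,-.332];c,s=np.cos(p[2]),np.sin(p[2])
fn=sys.argv[1];C=shot('scene',fn)
a=cv2.imread('pics/'+fn)[60:260,240:440];a=cv2.resize(a,None,fx=3,fy=3)
for q,col in zip(map(float,sys.argv[2:]),((0,255,0),(255,255,0),(0,0,255),(255,0,255))):
    P=[]
    for y in(-53,53):
        X=np.array([150*np.sin(q),y,120+150*np.cos(q)])/1000
        P.append([p[0]+c*X[0]-s*X[1],p[1]+s*X[0]+c*X[1],X[2]])
    u=(proj(C,P)-[240,60])*3+1
    cv2.line(a,tuple(int(v) for v in u[0]),tuple(int(v) for v in u[1]),col,1)
cv2.imwrite('pics/z'+fn,a)
E
python3 ov.py s4.png .4 .5 .6
```

```text
t 8.35 local mm [ 13.6   6.2 256.8] F local [-0.1 -0.9  0.2] w 0.001
[[-1.0, -0.0, 0.0], [-0.0, 1.0, 0.0], [-0.0, 0.0, -1.0]] [ 0.52  0.28 -0.72  1.84  0.21  1.1   0.96]
```

View pics/zs4.png

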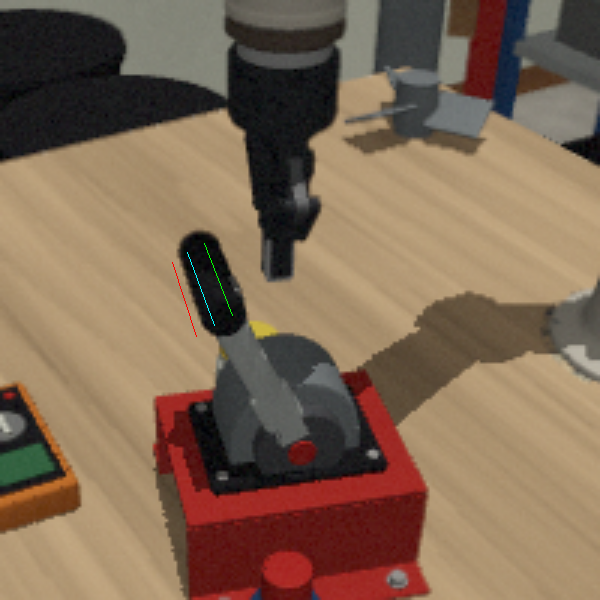

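The grip overlay lies between the q = 0.4 and 0.5 lines, about 0.46, so it rests in the first notch and has been there over 1.2 s, untouched. The second push starts lower, because the grip has come down.

>>> send_rows(moves=[0, 0, 0, 0, 0, 6, -1, 0, 0, 0, 0, 0, 6, -1, 0, 0, 0, 0, 0, 6, -1, 0, 0, 0, -3, 0, 0, -1, 0, 0, 0, -3, 0, 0, -1, 0, 0, 0, -3, 0, 0, -1, 0, 0, 0, -3, 0, 0, -1, 0, 0, 0, -3, 0, 0, -1, 0, 0, 0, -3, 0, 0, -1, 0, 0, 0, -2, 0, 0, -1])

```text
time_s: 9.65
eef_pos: [0.5375, 0.0166, 0.2388]
tool_rot: [0.165, 0.986, 0.0, 0.0]
contact_force: [0.7, -0.8, -0.4]
width: 0.003
```

```bash
python3 st.py
```

```text
t 9.65 local mm [ 33.8   6.3 238.8] F local [ 0.9 -0.5 -0.4] w 0.003
[[-1.0, -0.0, 0.0], [-0.0, 1.0, 0.0], [-0.0, 0.0, -1.0]] [ 0.5   0.34 -0.7   1.82  0.24  1.08  0.94]
```

>>> send_rows(moves=[0, 0, 0, -3, 0, 0.5, -1, 0, 0, 0, -3, 0, 1, -1, 0, 0, 0, -3, 0, 1.5, -1, 0, 0, 0, -3, 0, 1.5, -1, 0, 0, 0, -3, 0, 1.5, -1, 0, 0, 0, -3, 0, 1.5, -1, 0, 0, 0, -3, 0, 2, -1, 0, 0, 0, -3, 0, 2, -1, 0, 0, 0, -3, 0, 2, -1, 0, 0, 0, -3, 0, 2, -1])

```text
time_s: 10.9
eef_pos: [0.5633, 0.0082, 0.2224]
tool_rot: [0.164, 0.986, 0.0, -0.002]
contact_force: [-8.4, 3.8, 4.4]
width: 0.0
```

```bash
python3 st.py; python3 ov.py s5.png .5 .7 .9
```

```text
t 10.9 local mm [ 60.9   6.8 222.4] F local [-9.2  0.8  4.4] w 0.0
[[-1.0, -0.002, -0.005], [-0.002, 1.0, -0.001], [0.005, -0.001, -1.0]] [ 0.48  0.4  -0.68  1.77  0.28  1.07  0.94]
```

View pics/zs5.png

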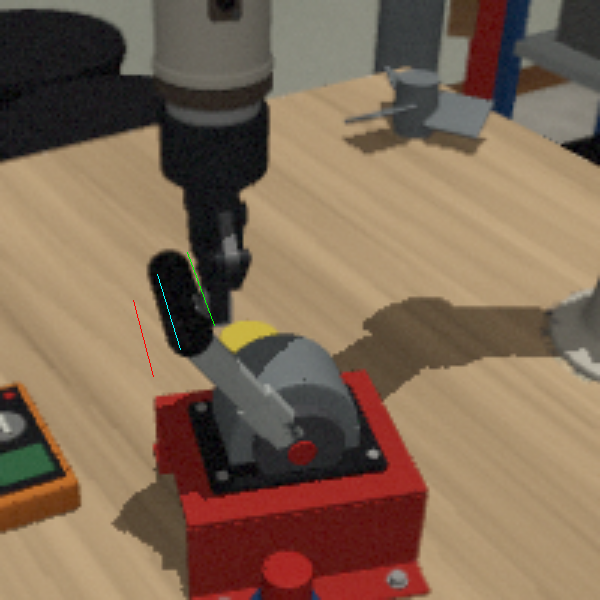

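The lever is at about 0.65, finger in contact at 9 N. Continuing past 0.75.

>>> send_rows(moves=[0, 0, 0, -2.5, 0, 2, -1, 0, 0, 0, -2.5, 0, 2, -1, 0, 0, 0, -2.5, 0, 2, -1, 0, 0, 0, -2.5, 0, 2, -1, 0, 0, 0, -2.5, 0, 2, -1, 0, 0, 0, -2, 0, 2, -1, 0, 0, 0, -1, 0, 2, -1, 0, 0, 0, 0, 0, 2, -1, 0, 0, 0, 0, 0, 2, -1, 0, 0, 0, 0, 0, 0, -1])

```text
time_s: 12.2
eef_pos: [0.5802, 0.0018, 0.2052]
tool_rot: [0.165, 0.986, -0.0, -0.0]
contact_force: [-1.2, -0.1, 0.6]
width: 0.004
```

```bash
python3 st.py; python3 ov.py s6.png .7 .9 1.15
```

```text
t 12.2 local mm [ 79.    6.2 205.2] F local [-1.1 -0.5  0.6] w 0.004
[[-1.0, -0.0, -0.0], [-0.0, 1.0, -0.0], [0.0, -0.0, -1.0]] [ 0.46  0.45 -0.66  1.75  0.31  1.05  0.93]
```

View pics/zs6.png

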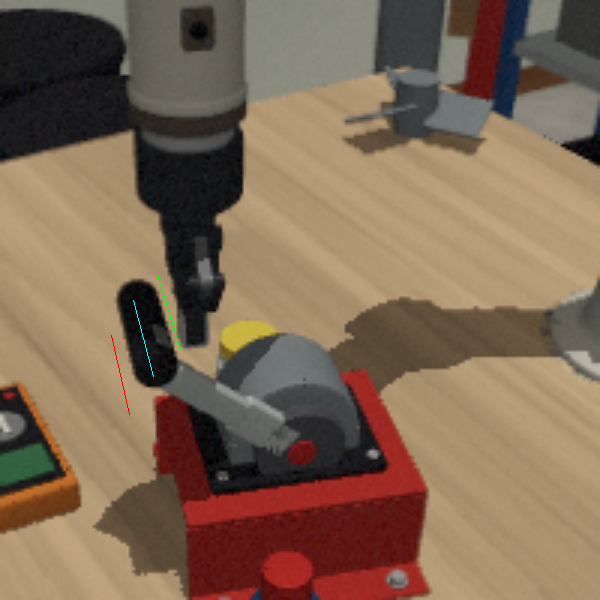

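Lever at about 0.88, past the second notch and clear of the finger. Now the light push to the stop.

>>> send_rows(moves=[0, 0, 0, -2.5, 0, 1, -1, 0, 0, 0, -2.5, 0, 1, -1, 0, 0, 0, -2.5, 0, 1, -1, 0, 0, 0, -2.5, 0, 1, -1, 0, 0, 0, -2, 0, 3, -1, 0, 0, 0, -2, 0, 3, -1, 0, 0, 0, -2, 0, 3, -1, 0, 0, 0, -2, 0, 3, -1, 0, 0, 0, -2, 0, 3, -1, 0, 0, 0, -2, 0, 3, -1])

```text
time_s: 13.5
eef_pos: [0.6012, -0.0053, 0.1831]
tool_rot: [0.165, 0.986, 0.0, 0.0]
contact_force: [-0.9, 0.3, 1.1]
width: -0.002
```

```bash
python3 st.py
```

```text
t 13.5 local mm [101.2   6.3 183.1] F local [-1.   0.   1.1] w -0.002
[[-1.0, -0.0, 0.0], [-0.0, 1.0, 0.0], [-0.0, 0.0, -1.0]] [ 0.45  0.51 -0.64  1.72  0.35  1.03  0.92]
```

>>> send_rows(moves=[0, 0, 0, -1, 0, 1.5, -1, 0, 0, 0, -1, 0, 1.5, -1, 0, 0, 0, -1, 0, 1.5, -1, 0, 0, 0, -1, 0, 1.5, -1, 0, 0, 0, -1, 0, 1.5, -1, 0, 0, 0, -1, 0, 1.5, -1, 0, 0, 0, -0.5, 0, 1, -1, 0, 0, 0, 0, 0, 0, -1, 0, 0, 0, 0, 0, 0, -1, 0, 0, 0, 0, 0, 0, -1])

```text
time_s: 14.75
eef_pos: [0.6071, -0.0075, 0.1732]
tool_rot: [0.165, 0.986, 0.0, -0.0]
contact_force: [-1.6, -0.2, -0.7]
width: -0.001
```

```bash
python3 st.py; python3 ov.py s7.png .9 1.05 1.15
```

```text
t 14.75 local mm [107.5   6.2 173.2] F local [-1.5 -0.7 -0.7] w -0.001
[[-1.0, -0.0, -0.0], [-0.0, 1.0, 0.0], [0.0, 0.0, -1.0]] [ 0.44  0.53 -0.63  1.71  0.36  1.02  0.92]
```

View pics/zs7.png

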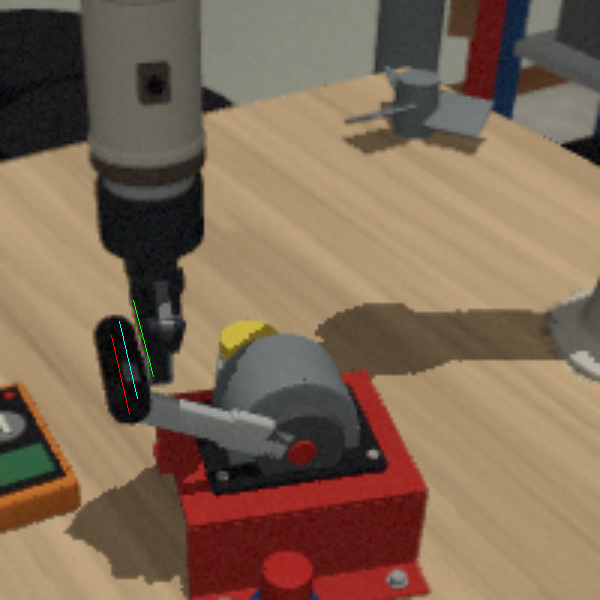

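About 1.12 by the overlay, with no stop force yet. I creep on until the stop shows in the force reading.

>>> send_rows(moves=[0, 0, 0, -0.5, 0, 0.5, -1, 0, 0, 0, -0.5, 0, 0.5, -1, 0, 0, 0, -0.5, 0, 0.5, -1, 0, 0, 0, -0.5, 0, 0.5, -1, 0, 0, 0, 0, 0, 0, -1, 0, 0, 0, 0, 0, 0, -1, 0, 0, 0, 0, 0, 0, -1, 0, 0, 0, 0, 0, 0, -1, 0, 0, 0, 0, 0, 0, -1, 0, 0, 0, 0, 0, 0, -1])

```text
time_s: 16.05
eef_pos: [0.6085, -0.008, 0.1709]
tool_rot: [0.165, 0.986, -0.0, -0.001]
contact_force: [-5.7, 1.2, -2.4]
width: -0.002
```

```bash
python3 st.py
```

```text
t 16.05 local mm [108.9   6.2 170.9] F local [-5.8 -0.7 -2.4] w -0.002
[[-1.0, -0.0, -0.001], [-0.0, 1.0, -0.0], [0.001, -0.0, -1.0]] [ 0.44  0.54 -0.63  1.71  0.36  1.02  0.92]
```

>>> send_rows(moves=[0, 0, 0, -0.5, 0, 0.4, -1, 0, 0, 0, -0.5, 0, 0.4, -1, 0, 0, 0, -0.5, 0, 0.4, -1, 0, 0, 0, 0, 0, 0, -1, 0, 0, 0, 0, 0, 0, -1, 0, 0, 0, 0, 0, 0, -1, 0, 0, 0, 0, 0, 0, -1, 0, 0, 0, 0, 0, 0, -1, 0, 0, 0, 0, 0, 0, -1, 0, 0, 0, 0, 0, 0, -1])

```text
time_s: 17.3
eef_pos: [0.6093, -0.0082, 0.1694]
tool_rot: [0.165, 0.986, -0.0, -0.001]
contact_force: [-5.7, 2.8, -1.5]
width: 0.004
```

```bash
python3 st.py;python3 ov.py s8.png 1.05 1.15 1.2
```

```text
t 17.3 local mm [109.7   6.2 169.4] F local [-6.3  0.8 -1.5] w 0.004
[[-1.0, -0.001, -0.003], [-0.001, 1.0, -0.001], [0.003, -0.001, -1.0]] [ 0.44  0.54 -0.63  1.71  0.36  1.02  0.92]
```

View pics/zs8.png

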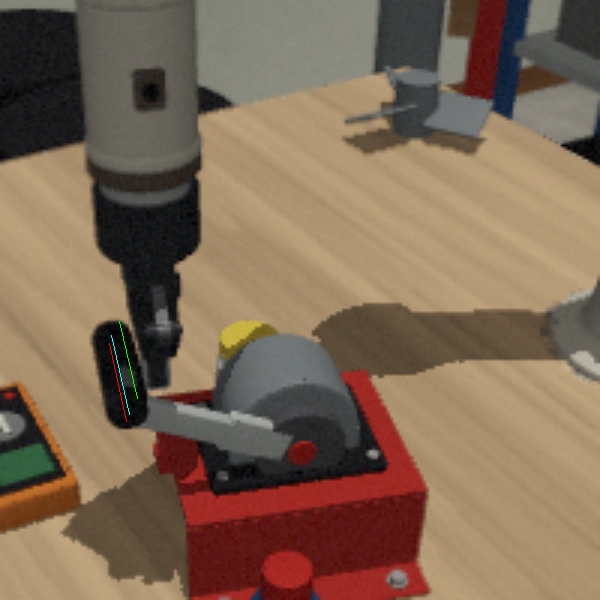

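>>> send_rows(moves=[0, 0, 0, -0.5, 0, 0.3, -1, 0, 0, 0, -0.5, 0, 0.3, -1, 0, 0, 0, -0.5, 0, 0.3, -1, 0, 0, 0, -0.5, 0, 0.3, -1, 0, 0, 0, 0, 0, 0, -1, 0, 0, 0, 0, 0, 0, -1, 0, 0, 0, 0, 0, 0, -1, 0, 0, 0, 0, 0, 0, -1, 0, 0, 0, 0, 0, 0, -1, 0, 0, 0, 0, 0, 0, -1])

```text
time_s: 18.6
eef_pos: [0.6098, -0.0084, 0.1684]
tool_rot: [0.165, 0.986, -0.0, -0.003]
contact_force: [-10.6, 2.2, 1.8]
width: -0.003
```

```bash
python3 st.py
```

```text
t 18.6 local mm [110.3   6.2 168.4] F local [-10.7  -1.4   1.8] w -0.003
[[-1.0, -0.001, -0.005], [-0.001, 1.0, -0.001], [0.005, -0.001, -1.0]] [ 0.44  0.54 -0.63  1.7   0.36  1.02  0.92]
```

>>> send_rows(moves=[0, 0, 0, -0.5, 0, 0.3, -1, 0, 0, 0, -0.5, 0, 0.3, -1, 0, 0, 0, -0.5, 0, 0.3, -1, 0, 0, 0, -0.5, 0, 0.3, -1, 0, 0, 0, 0, 0, 0, -1, 0, 0, 0, 0, 0, 0, -1, 0, 0, 0, 0, 0, 0, -1, 0, 0, 0, 0, 0, 0, -1, 0, 0, 0, 0, 0, 0, -1, 0, 0, 0, 0, 0, 0, -1])

```text
time_s: 19.85
eef_pos: [0.6099, -0.0084, 0.1681]
tool_rot: [0.164, 0.986, -0.001, -0.004]
contact_force: [-18.9, 2.7, 13.7]
width: -0.001
```

```bash
python3 st.py
```

```text
t 19.85 local mm [110.4   6.3 168.1] F local [-18.7  -3.6  13.7] w -0.001
[[-1.0, -0.002, -0.008], [-0.002, 1.0, -0.003], [0.008, -0.003, -1.0]] [ 0.43  0.55 -0.63  1.7   0.37  1.02  0.92]
```

Solid stop confirmed: force rose to 19 N with no further motion. Back off straight, then up.

>>> send_rows(moves=[0, 0, 0, 3, 0, 0, -1, 0, 0, 0, 4, 0, 0, -1, 0, 0, 0, 5, 0, 0, -1, 0, 0, 0, 3, 0, -5, -1, 0, 0, 0, 0, 0, -20, -1, 0, 0, 0, 0, 0, -30, -1, 0, 0, 0, 0, 0, -30, -1, 0, 0, 0, 0, 0, -30, -1, 0, 0, 0, 0, 0, -30, -1, 0, 0, 0, 0, 0, 0, -1])

```text
time_s: 21.1
eef_pos: [0.6023, -0.0045, 0.3172]
tool_rot: [0.165, 0.986, 0.0, 0.004]
contact_force: [0.5, -0.3, -0.4]
width: 0.0
```

>>> send_rows(moves=[0, 0, 0, 20, 0, 0, -1, 0, 0, 0, 20, 0, 0, -1, 0, 0, 0, 20, 0, 0, -1, 0, 0, 0, 20, 0, 0, -1, 0, 0, 0, 20, 0, 0, -1, 0, 0, 0, 0, 0, 0, -1, 0, 0, 0, 0, 0, 0, -1, 0, 0, 0, 0, 0, 0, -1, 0, 0, 0, 0, 0, 0, -1, 0, 0, 0, 0, 0, 0, -1])

```text
time_s: 22.35
eef_pos: [0.5058, 0.0275, 0.3126]
tool_rot: [0.165, 0.986, 0.0, -0.0]
contact_force: [0.4, 0.3, -0.5]
width: -0.006
```

```bash
python3 st.py;python3 ov.py s9.png 1.05 1.15; python3 -c "
from h import *
shot('side','d9.png')"
```

```text
t 22.35 local mm [2.000e-01 6.200e+00 3.126e+02] F local [ 0.3  0.5 -0.5] w -0.006
[[-1.0, -0.0, -0.0], [-0.0, 1.0, 0.0], [0.0, 0.0, -1.0]] [ 0.55  0.2  -0.74  1.8   0.14  1.2   1.  ]
```

View pics/zs9.png

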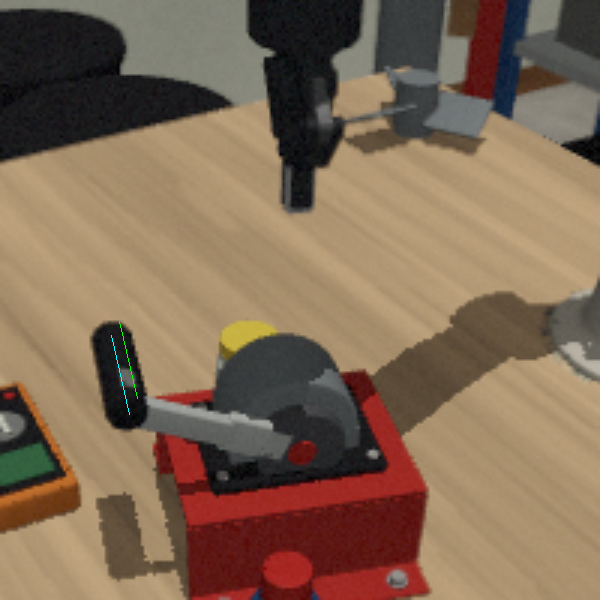

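View pics/d9.png

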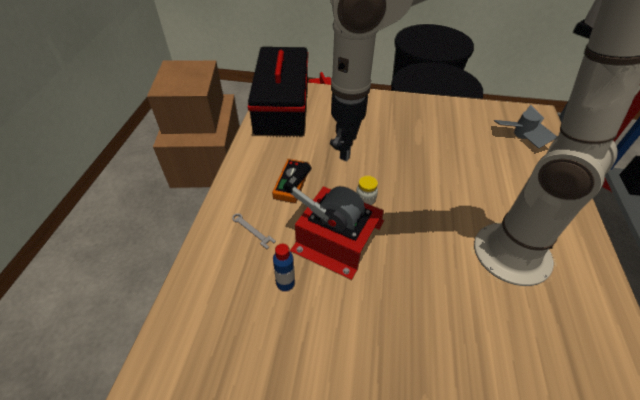

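The lever stays at the 1.15 line at (122,375) in the zoom. The gripper is clear, and the can, jar, meter and spanner are where they were.

```bash
python3 -c "
from plant import robot
print(robot.finish_job())"
```

```text
the job is handed in; nothing more can be done
None
```

The lever is at the full-throttle stop, and I handed the job in at about 22 s of the 42 s allowed.

- **First notch:** I pushed the lever ahead with shut fingers, without gripping it. It snapped into ahead gear, at about 0.46 rad in the camera overlay. It rested there untouched for more than 1.2 s.
- **Full throttle:** I pushed it past the second notch and crept up to the stop. The stop showed clearly: force rose from 6 to 19 N horizontally (about 23 N in total) while the fingers all but stopped moving. I then backed off.
- **Last checks:** The lever stayed on the 1.15 rad line after the fingers left. Contact force was about zero, with the gripper about 0.31 m above the bench. By eye in the side view, the can, jar, multimeter and spanner had not moved.
- **Uncertainty:** The lever angles come from the image overlay and are good to a few hundredths of a radian. No check failed; the overlay and the stop force agreed.

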